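Latch and pin the sample box in its transport dock

ROBOT

A 6-joint arm with a two-finger parallel gripper is mounted at the origin on a cart in front of the work surface, level with it; the furniture and walls round the work are solid. World frame = base frame: x ahead of the robot, y to its left, z up, the work surface at z = 0. Lengths are in m, angles in rad, forces in N, time in s.
With the tool pointing down it reaches from about 0.35 to 0.85 m from the base axis. Payload 8.1 kg.
Tool frame: the origin (TCP) lies midway between the tips of the shut fingers; the grasp point (between the pads) lies 19 mm behind it; z points along the fingers, y is the direction in which the jaws open and shut (so a half turn about z gives the same grasp; the last joint's range is limited). The gripper opens to 93 mm and grips with 3 to 60 N. Pads are 15 mm wide; open, the fingers measure 128 mm over their backs; the gripper's body (75 mm by 188 mm) begins 65 mm behind the grasp point.
Start: joints at [-1.305, 0.13, 1.488, -0, 1.523, -0.085], TCP at [0.206, -0.563, 0.219] pointing down, gripper open.
Joint ranges: [-2.96, 2.96], [-0.89, 2.26], [0.02, 2.5], [-1.34, 4.48], [0, 2.73], [-2.66, 2.66]. Speed limits (rad/s): [2.39, 2.39, 2.79, 3.14, 3.14, 3.14].

INTERFACE

Orientations are given as a rotation vector (axis times angle).
In Python, from plant import robot gives the robot as it stands. The module is installed in compiled form; this text tells all that it offers.
- The arm moves only by the shell command python3 -m pendant 'ROWS' [FORCE]. ROWS is JSON, a list of rows, each an object with "translation": the shift along the tool's x, y, z in mm, a list of three; "twist": the turn, a rotation vector about the tool's x, y, z in rad, a list of three; "grip": the opening, from -1 (shut) to 1 (fully open). A call has exactly 10 rows; each row shifts and turns the pose as measured when the row begins, along the tool's axes as they then stand; what a row does not reach is not made up. A row lasts 1/10 s, in which the tool goes at most 50 mm and 8.59 degrees, less where a joint would pass 70% of its speed; a pose out of reach is approached as far as the arm can. A call is refused whole if a number of a shift passes 50 or a number of a turn 0.15, either way. A call with a gripper value outside its range is refused whole. The fingers move at their own pace and stop on an object; FORCE is the grip in N (left out, the last holds). Time passes only in rows, so rows that do not move let the fingers close, or fill a call up. It gives the time, the measured TCP pose, the force and the opening at its end, in the units of the state.
- robot.read_state(): the state, without advancing time (a new reading comes with each control period).
- robot.read_camera(name): name is "scene" or "top" or "wrist"; returns (picture, depth): 480x640x3 uint8, red, green, blue; 480x640 float32, m along the optical axis (not along the pixel's ray), 0 where there is no reading.
- robot.camera_info(name): a dict with "vertical_fov" (degrees; the focal length in pixels is half the picture's height over the tangent of half this angle, whatever the lens; pixels are square), "cx", "cy" (the principal point, pixels), "cam_to_world" (4x4, takes a point from camera to world coordinates). Camera axes: x right, y up, looking along -z (the intrinsics and any distortion apply to the point x, -y, -z); pixel columns grow to the right and rows downward; lengths in m; the calibration is good to about 2 mm. A picture is of the moment at which its call begins: read the wrist's pose just before it. camera_info takes no time and is no camera call; for the wrist camera it gives the pose at the moment of the call.
- robot.close_job(): hands the job in, once; it reports no verdict.
The state is a dict: "t": time; "q": joint angles; "dq": joint speeds; "joint_torque": joint torques, N m; "tool_pos": TCP position; "orientation": TCP orientation; "force": force on the tool from outside, world axes, zero at the start; "wrist_torque": the same for the moment, N m; "opening": finger opening in m.
Only numpy, scipy, OpenCV 4.12 (cv2) and the standard library are available. Lean on these libraries where they do the work, as an engineer would, in place of code of your own. Each camera call takes 0.05 s, during which the arm holds its last target. There are 200 camera calls.

TASK

Lock the sample box into its transport dock: swing the retaining bar over the box's lid until it snaps past the sprung roller and rests fully home in its catch, pushing firmly but without ramming it. Then take the slim pin from the pin stand and drop it through the hole of the catch and the bar until its collar sits flat on the catch. Let go of everything and leave the thick pin and the other things on the worktop where they stand.

Things in the scene. Friction and masses are not known exactly. Their poses are not given: they have to be found in the camera images.
- dock: Fixed aluminium transport dock, 130 (x) x 290 (y) x 10 mm base plate with a clear storage box (lid top 72 mm above the worktop) fixed in the middle. Origin: centre of its underside. z up; at its -y end stands the 100 mm high catch, at its +y end the 102 mm high hinge post. The bar swings in from the dock's -x side (the robot's side).
- bar_hinge (a point): Point on the bar's vertical hinge axis, mid-thickness of the bar: 92 mm to +y of the dock's origin, 85 mm up. The bar is flat steel, 10 mm thick, 22 mm wide, 221 mm long, its top face 90 mm above the worktop; the hinge cap stands 102 mm high.
- bar (a joint): Angle of the retaining bar; 0 = home against a stiff sprung buffer, along the dock's -y, eye under the catch hole. Grows as it swings out to the dock's -x (clockwise from above). Above 0.09 it stays put; from 0.09 to 0.04 a sprung roller resists; 8 to 16 N of push on the knob takes it past 0.04, where it gives way to 0 and is held. The buffer yields from about 20 N on the knob; at 50 N (-0.03) it is rammed.
- bar_knob (a point): Mid-height of the upright round dark-steel knob on the bar, to grip or push: 16 mm diameter, 35 mm high above a 3 mm high, 24 mm wide foot on the bar (93 to 128 mm above the worktop; this point 110.5 mm up), 120 mm from the hinge axis.
- catch_hole (a point): Centre of the mouth of the catch's vertical hole, on top of the catch, 100 mm up, 184 mm from the hinge axis. Hole 13.5 mm wide, 1.5 mm chamfer, in an 8 mm top plate; under it the bar's 15 mm eye (10 mm thick, once home) and an 8 mm bottom plate with a 15 mm hole, 2 mm gaps between; free below. Catch top: flat, within 18 mm of the hole to -x, 18 mm to +y, 30 mm to +x, 50 mm to -y.
- pin_stand: Fixed aluminium block 56 (x) x 120 (y) x 66 mm with two vertical 21 mm holes at y = +30 and -30 mm; origin at the centre of its underside. One pin hangs by its collar in each hole, which is which varies.
- slim_pin_center (a point): The slim steel locking pin, 102 mm long, half-way up it (51 mm above its tip). z points from tip to head. Shaft 12 mm diameter, 60 mm long, with a 4 mm chamfered tip; then a collar 30 mm wide, 6 mm thick (underside 9 mm above this point); then a dark round grip 20 mm in diameter, 36 mm high (15 to 51 mm above this point). 0.14 kg.
- thick_pin_center (a point): The other pin, stays in the stand: same lengths (this point 51 mm above its tip), but shaft 18 mm, collar 38 mm, grip 28 mm in diameter. It does not fit the catch.
- bottle: Bystander: white plastic reagent bottle with a blue cap, 48 mm wide, 100 mm high; origin at the centre of its base.
- small_beaker: Bystander: small glass beaker, 60 mm wide, 63 mm high; origin at the centre of its base.
- vial: Bystander: amber vial with a white cap, 21 mm wide, 51 mm high; origin at the centre of its base.
- small_vial: Bystander: small all-amber vial, 14 mm wide, 45 mm high; origin at the centre of its base.

How it is judged:
By the outcome, as a careful person would: the job done as asked, in the order asked, and still so for the second after the job is handed in, with the robot touching nothing.
It also fails if it takes over 64 s, if anything falls off the work surface, if the arm or the gripper's body presses on something with over 40 N, if the wrist force passes 120 N, or if a joint passes its speed limit or range.

## Working session

There is one attempt and no reset: what is moved stays moved. The work goes in short steps, Python scripts to look and compute and a shell command to move; the robot and the scene stay as the last step left them, time stands still between calls to the robot, and variables do not carry over. Pictures are saved under pics/ and viewed, about 8 in all and at most 12, crops included, and the job is handed in when it is done.

```bash
mkdir -p pics
cat > h.py <<'E'
import numpy as np, cv2
from plant import robot
def snap(n,f=None):
    i=robot.camera_info(n); p,d=robot.read_camera(n)
    if f: cv2.imwrite(f,p[:,:,::-1])
    return i,p,d
def foc(i): return 240/np.tan(np.radians(i['vertical_fov'])/2)
def world(i,u,v,d):
    f=foc(i);u,v,d=map(np.asarray,(u,v,d))
    c=np.stack([(u-i['cx'])/f*d,-(v-i['cy'])/f*d,-d,np.ones_like(d*1.)],-1)
    return (c@np.array(i['cam_to_world']).T)[...,:3]
def onplane(i,u,v,z):
    M=np.array(i['cam_to_world']);o=M[:3,3];p=world(i,u,v,np.ones_like(np.asarray(u)*1.))
    r=p-o; return o+r*((z-o[2])/r[...,2])[...,None]
E
python3 - <<'E'
from h import *
for n in("top","scene"):
    i,p,d=snap(n,f"pics/{n}0.png"); print(n,{k:(np.round(v,3).tolist() if k=='cam_to_world' else v) for k,v in i.items()}); np.savez(f"{n}0.npz",p=p,d=d)
s=robot.read_state();print(s)
E
```

```text
top {'vertical_fov': 44.554113919060036, 'cx': 321.2839306332752, 'cy': 231.94335829451316, 'cam_to_world': [[0.007, 0.992, -0.127, 0.35], [-1.0, 0.01, 0.026, -0.009], [0.027, 0.126, 0.992, 1.455], [0.0, 0.0, 0.0, 1.0]]}
scene {'vertical_fov': 49.23706218143422, 'cx': 322.40708227418554, 'cy': 233.10942852340094, 'cam_to_world': [[-0.903, 0.266, -0.337, 0.155], [-0.43, -0.557, 0.71, 0.748], [0.001, 0.786, 0.618, 0.759], [0.0, 0.0, 0.0, 1.0]]}
{'t': 0.1, 'q': array([-1.30543125e+00,  1.31053724e-01,  1.48912482e+00,  1.26304695e-06,
        1.52301071e+00, -8.53676857e-02]), 'dq': array([-0.00120278, -0.0009678 , -0.0042426 , -0.00085654,  0.00110673,
        0.00023954]), 'joint_torque': array([ 3.22797296e-04, -5.61341214e+01, -4.93096590e+01,  7.68799754e-02,
        2.93181126e-02, -5.05973571e-05]), 'tool_pos': array([ 0.20606123, -0.56297974,  0.21773643]), 'orientation': array([-3.09184320e+00, -5.47832709e-01,  2.23319608e-04]), 'force': array([-1.8482156 , -0.37481897, -0.03890458]), 'wrist_torque': array([0.02184598, 0.00893146, 0.01759431]), 'opening': 0.09286857633152486}
```

View pics/top0.png

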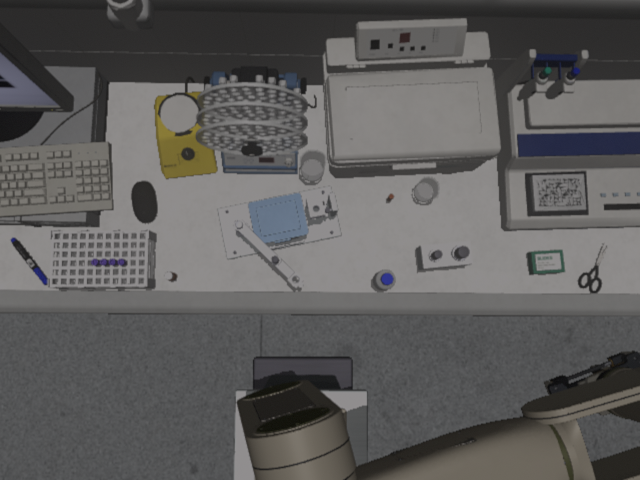

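View pics/scene0.png

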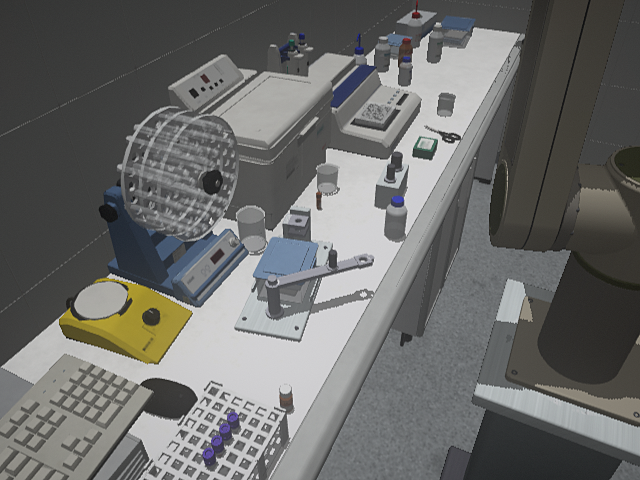

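The top view shows the hinge cap at about (240,227), knob (275,259), bar eye (296,282), catch (322,205), pin stand (445,256) with the slim-looking pin at (435,254) and the thick one at (461,253), and the bottle at (386,280). The bar stands well open.

Run:
```python
from h import *
i=robot.camera_info("top");z=np.load("top0.npz");p,d=z['p'],z['d']
x0,y0,x1,y1=205,175,500,300
c=cv2.resize(p[180:300,205:355],None,fx=5,fy=5,interpolation=cv2.INTER_CUBIC)
cv2.imwrite("pics/c1.png",c[:,:,::-1])
c=cv2.resize(p[180:300,365:485],None,fx=4,fy=4,interpolation=cv2.INTER_CUBIC)
cv2.imwrite("pics/c2.png",c[:,:,::-1])
for n,u,v,zz in [("hinge",240,226,.102),("knob",275,259,.128),("eye",297,282,.09),("catch",322,205,.1),("pinL",435,254,.108),("pinR",461,253,.108),("bottle",386,280,.1),("beak",425,190,.063),("svial",390,197,.045)]:
    print(n,np.round(world(i,u,v,d[v,u]),3),np.round(onplane(i,float(u),float(v),zz),3))
```

```text
hinge [0.535 0.144 0.101] [0.535 0.144 0.102]
knob [0.456 0.06  0.129] [0.456 0.06  0.128]
eye [0.406 0.011 0.09 ] [0.406 0.011 0.09 ]
catch [ 0.586 -0.046  0.101] [ 0.587 -0.046  0.1  ]
pinL [ 0.473 -0.309  0.108] [ 0.473 -0.309  0.108]
pinR [ 0.476 -0.371  0.102] [ 0.476 -0.37   0.108]
bottle [ 0.412 -0.195  0.1  ] [ 0.412 -0.195  0.1  ]
beak [ 0.646 -0.31   0.   ] [ 0.633 -0.297  0.063]
svial [ 0.618 -0.214  0.045] [ 0.618 -0.214  0.045]
```

View pics/c1.png

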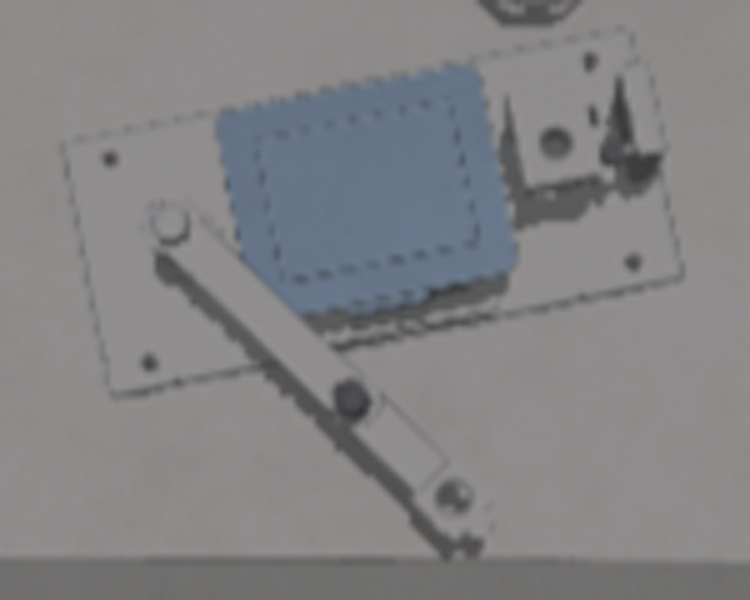

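View pics/c2.png

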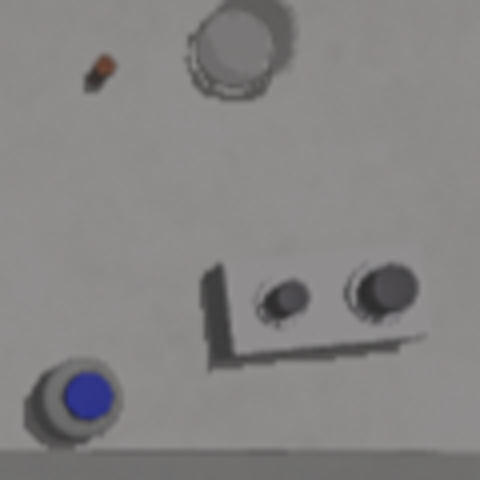

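```bash
cat >> h.py <<'E'
from scipy.spatial.transform import Rotation as Ro
def delta(pos,jaw):
    "mm in tool axes to reach pos, twist z to bring tool y to world angle jaw (tool down)"
    s=robot.read_state();R=Ro.from_rotvec(s['orientation']).as_matrix()
    t=R.T@(np.array(pos)-s['tool_pos'])*1000
    j=np.arctan2(R[1,1],R[0,1]); dj=(jaw-j+np.pi/2)%np.pi-np.pi/2
    D=np.array([[np.sin(jaw),np.cos(jaw),0],[-np.cos(jaw),np.sin(jaw),0],[0,0,-1]])
    D=R@Ro.from_rotvec([0,0,-dj]).as_matrix() if 0 else D
    if abs((jaw-j+np.pi)%(2*np.pi)-np.pi)>np.pi/2: D[:,:2]*=-1
    D[:,0]=np.cross(D[:,1],D[:,2])
    tw=Ro.from_matrix(R.T@D).as_rotvec()
    print('t',round(s['t'],2),'pos',np.round(s['tool_pos'],4),'jaw',round(j,3),'open',round(s['opening'],4),'F',np.round(s['force'],1),'| dT mm',np.round(t,1),'twist',np.round(tw,3),'q6',round(s['q'][5],2))
E
python3 - <<'E'
from h import *
i=robot.camera_info("top")
P={}
for n,u,v,zz in [("hinge",239.4,224.6,.102),("knob",275.4,260,.128),("hole",316.4,208.4,.1),("slim",437.5,254.5,.108),("thick",462,252,.108)]:
    P[n]=onplane(i,u,v,zz);print(n,np.round(P[n],4))
h=P['hinge'][:2];k=P['knob'][:2]-h;c=P['hole'][:2]-h
print(np.hypot(*k),np.hypot(*c),np.arctan2(c[1],c[0])+np.pi/2, np.arctan2(c[1],c[0])-np.arctan2(k[1],k[0]))
delta([.456,.06,.25],-.75)
E
python3 -m pendant '[{"translation":[30,-33,-3],"twist":[0,0,0],"grip":0.2},{"translation":[30,-33,-3],"twist":[0,0,0],"grip":0.2},{"translation":[30,-33,-3],"twist":[0,0,0],"grip":0.2},{"translation":[30,-33,-3],"twist":[0,0,0],"grip":0.2},{"translation":[30,-33,-3],"twist":[0,0,0],"grip":0.2},{"translation":[30,-33,-3],"twist":[0,0,0],"grip":0.2},{"translation":[30,-33,-3],"twist":[0,0,0],"grip":0.2},{"translation":[30,-33,-3],"twist":[0,0,0],"grip":0.2},{"translation":[30,-33,-3],"twist":[0,0,0],"grip":0.2},{"translation":[30,-33,-3],"twist":[0,0,0],"grip":0.2}]'; python3 -c "
from h import *
delta([.456,.06,.25],-.75)"
```

```text
hinge [0.5378 0.1457 0.102 ]
knob [0.4541 0.0594 0.128 ]
hole [ 0.5783 -0.033   0.1   ]
slim [ 0.4718 -0.3146  0.108 ]
thick [ 0.4782 -0.3719  0.108 ]
0.12013906955980642 0.18316783961149638 0.22306864768470658 0.9936120419033607
t 0.1 pos [ 0.2061 -0.563   0.2177] jaw -1.22 open 0.0929 F [-1.8 -0.4 -0. ] | dT mm [ 448.8 -499.2  -31.4] twist [-0.002 -0.001 -0.47 ] q6 -0.09
t: 1.1
tool_pos: [0.3756, -0.137, 0.2433]
orientation: [-3.084, -0.53, 0.005]
force: [0.7, -0.8, 0.3]
opening: 0.0558
t 1.1 pos [ 0.3756 -0.137   0.2433] jaw -1.23 open 0.0558 F [ 0.7 -0.8  0.3] | dT mm [ 141.6 -158.9   -4.9] twist [-0.012 -0.002 -0.48 ] q6 0.75
```

```bash
python3 -m pendant '[{"translation":[28,-32,-1],"twist":[0,0,0],"grip":-0.3},{"translation":[28,-32,-1],"twist":[0,0,0],"grip":-0.3},{"translation":[28,-32,-1],"twist":[0,0,0],"grip":-0.3},{"translation":[28,-32,-1],"twist":[0,0,0],"grip":-0.3},{"translation":[26,-28,0],"twist":[0,0,0],"grip":-0.3},{"translation":[0,0,0],"twist":[0,0,-0.12],"grip":-0.3},{"translation":[0,0,0],"twist":[0,0,-0.12],"grip":-0.3},{"translation":[0,0,0],"twist":[0,0,-0.12],"grip":-0.3},{"translation":[0,0,0],"twist":[0,0,-0.12],"grip":-0.3},{"translation":[0,0,0],"twist":[0,0,0],"grip":-0.3}]'
python3 - <<'E'
from h import *
i,p,d=snap("wrist","pics/w1.png");np.savez("w1.npz",p=p,d=d,M=i['cam_to_world'])
print(i['vertical_fov'],i['cx'],i['cy'],np.round(i['cam_to_world'],3))
delta([.454,.059,.2],-.77)
E
```

```text
t: 2.1
tool_pos: [0.4538, 0.0726, 0.2463]
orientation: [-2.851, -1.285, 0.005]
force: [0.9, 0.5, 0.7]
opening: 0.0325
59.19763535338663 322.6512866520297 243.4894617546252 [[ 0.749  0.637  0.183  0.505]
 [-0.662  0.726  0.186  0.126]
 [-0.014 -0.261  0.965  0.412]
 [ 0.     0.     0.     1.   ]]
t 2.15 pos [0.4538 0.0725 0.2463] jaw -0.728 open 0.0327 F [-0.1  1.1 -1.5] | dT mm [-10.1   9.8  46.1] twist [-0.015 -0.003  0.042] q6 0.76
```

View pics/w1.png

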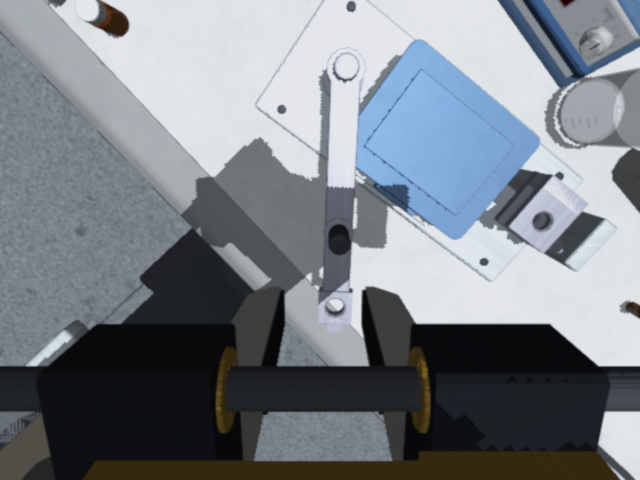

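The wrist view shows hinge cap (346,67), knob top (339,237), eye (336,306), catch hole (543,221).

Run:
```python
from h import *
i=robot.camera_info("wrist");z=np.load("w1.npz");d=z['d'];i['cam_to_world']=z['M']
for n,u,v,zz in [("hinge",346,66,.102),("knob",339,238,.128),("hole",543,220,.1),("eye",336,306,.09)]:
    print(n,np.round(onplane(i,float(u),float(v),zz),4),np.round(world(i,u,v,d[v,u]),4))
delta([.454,.060,.13],-.77)
```

```text
hinge [0.5407 0.1491 0.102 ] [0.5407 0.1492 0.1014]
knob [0.4618 0.0663 0.128 ] [0.4617 0.0662 0.1277]
hole [ 0.5811 -0.0296  0.1   ] [ 0.5869 -0.0411  0.0768]
eye [0.4165 0.0164 0.09  ] [ 3.918e-01 -1.420e-02 -2.000e-04]
t 2.15 pos [0.4538 0.0725 0.2463] jaw -0.728 open 0.0327 F [-0.1  1.1 -1.5] | dT mm [ -9.5  10.2 116.1] twist [-0.015 -0.003  0.042] q6 0.76
```

Run:
```python
from h import *
i=robot.camera_info("wrist");z=np.load("w1.npz");d=z['d'];i['cam_to_world']=z['M']
v,u=np.mgrid[0:290,250:640];W=world(i,u,v,d[0:290,250:640])
def m(n,z0,z1,c,r):
    k=(abs(W[...,2]-(z0+z1)/2)<(z1-z0)/2)&(np.hypot(W[...,0]-c[0],W[...,1]-c[1])<r)&(d[0:290,250:640]>0)
    q=np.stack([u[k],v[k]],1).astype(np.int32);(a,b),rr=cv2.minEnclosingCircle(q);print(n,k.sum(),(a,b),rr,np.round(np.median(W[k],0),4),np.round(onplane(i,a,b,(z0+z1)/2),4), (W[k].max(0)+W[k].min(0))[:2]/2)
m("knob",.124,.132,(.46,.066),.03)
m("hinge",.098,.106,(.54,.149),.03)
m("catch",.096,.104,(.58,-.03),.06)
i=robot.camera_info("top");z=np.load("top0.npz");d=z['d']
v,u=np.mgrid[0:290,200:590];W=world(i,u,v,d[0:290,200:590]);d=np.hstack([d[:,200:590],np.ones((480,250))]) 
d2=d;d=np.zeros((480,640));d[:290,250:640]=d2[:290,:390]
m("knob",.124,.132,(.456,.06),.03)
m("hinge",.098,.106,(.54,.145),.03)
m("catch",.096,.104,(.58,-.03),.06)
m("slim",.1,.114,(.472,-.31),.03)
m("thick",.1,.114,(.478,-.37),.03)
```

```text
knob 380 (339.0, 244.0) 11.180439949035645 [0.459  0.0629 0.1269] [0.459 0.063 0.128] [0.45846959 0.0623258 ]
hinge 555 (345.6593322753906, 65.7474594116211) 13.945394515991211 [0.5409 0.1492 0.101 ] [0.5406 0.1494 0.102 ] [0.54098256 0.14930832]
catch 4071 (561.5, 227.0) 54.53678512573242 [ 0.5905 -0.0357  0.099 ] [ 0.5885 -0.0431  0.1   ] [ 0.58957874 -0.04356543]
knob 31 (275.0, 258.5) 3.3542017936706543 [0.4566 0.0605 0.1272] [0.4575 0.0604 0.128 ] [0.45766433 0.06044044]
hinge 42 (238.5625, 223.625) 3.668482542037964 [0.5413 0.1469 0.1014] [0.5401 0.1476 0.102 ] [0.54071222 0.14787879]
catch 334 (321.74139404296875, 204.25172424316406) 17.331541061401367 [ 0.5892 -0.0368  0.0994] [ 0.5883 -0.0454  0.1   ] [ 0.58806573 -0.04488488]
slim 57 (437.70001220703125, 253.3000030517578) 4.356695175170898 [ 0.4735 -0.3157  0.1076] [ 0.4747 -0.3153  0.107 ] [ 0.47434991 -0.31573471]
thick 117 (463.0909118652344, 251.18182373046875) 6.182582378387451 [ 0.4805 -0.3745  0.1072] [ 0.4802 -0.3748  0.107 ] [ 0.48068772 -0.37522763]
```

```bash
python3 -m pendant '[{"translation":[-3,3,0],"twist":[-0.01,0,0.03],"grip":-0.3},{"translation":[-3,4,0],"twist":[0,0,0],"grip":-0.3},{"translation":[-2,2,0],"twist":[0,0,0],"grip":-0.3},{"translation":[0,0,30],"twist":[0,0,0],"grip":-0.3},{"translation":[0,0,0],"twist":[0,0,0],"grip":-0.3},{"translation":[0,0,0],"twist":[0,0,0],"grip":-0.3},{"translation":[0,0,0],"twist":[0,0,0],"grip":-0.3},{"translation":[0,0,0],"twist":[0,0,0],"grip":-0.3},{"translation":[0,0,0],"twist":[0,0,0],"grip":-0.3},{"translation":[0,0,0],"twist":[0,0,0],"grip":-0.3}]'; python3 -c "
from h import *
delta([.4583,.0617,.102],-.76)"
```

```text
t: 3.15
tool_pos: [0.4567, 0.0582, 0.2204]
orientation: [-2.893, -1.218, -0.009]
force: [-0.3, -0.8, -0.1]
opening: 0.0327
t 3.15 pos [0.4567 0.0582 0.2204] jaw -0.774 open 0.0327 F [-0.3 -0.8 -0.1] | dT mm [  2.8  -1.3 118.4] twist [ 0.    -0.006 -0.014] q6 0.79
```

```bash
python3 -m pendant '[{"translation":[3,-1,25],"twist":[0,-0.006,-0.014],"grip":-0.3},{"translation":[0,0,35],"twist":[0,0,0],"grip":-0.3},{"translation":[0,0,35],"twist":[0,0,0],"grip":-0.3},{"translation":[0,0,20],"twist":[0,0,0],"grip":-0.3},{"translation":[0,0,5],"twist":[0,0,0],"grip":-0.57},{"translation":[0,0,0],"twist":[0,0,0],"grip":-0.57},{"translation":[0,0,0],"twist":[0,0,0],"grip":-0.57},{"translation":[0,0,0],"twist":[0,0,0],"grip":-0.57},{"translation":[0,0,0],"twist":[0,0,0],"grip":-0.57},{"translation":[0,0,0],"twist":[0,0,0],"grip":-0.57}]' 15
python3 - <<'E'
from h import *
delta([.4583,.0617,.102],-.76)
snap("wrist","pics/w2.png")
E
```

```text
t: 4.15
tool_pos: [0.4643, 0.0619, 0.1053]
orientation: [2.881, 1.239, 0.02]
force: [-0.0, -0.2, 0.6]
opening: 0.0197
t 4.15 pos [0.4643 0.0619 0.1053] jaw -0.759 open 0.0197 F [-0.  -0.2  0.6] | dT mm [-4.3 -4.2  3.3] twist [ 0.01  -0.01   0.002] q6 0.78
```

View pics/w2.png

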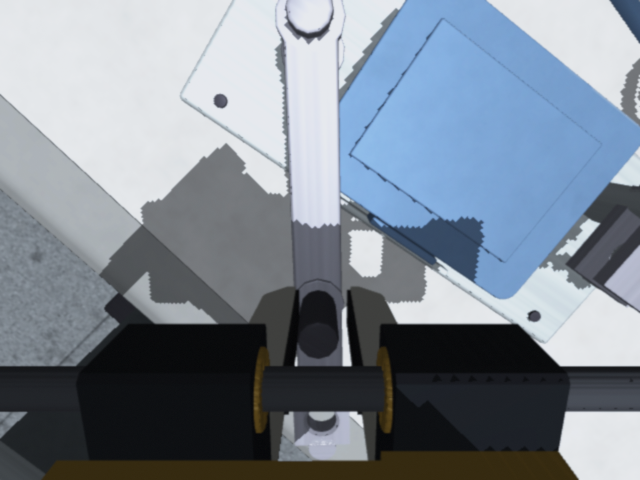

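The knob (319,330) is caged between the fingers. Next is the arc, up to about 0.2 rad.

```bash
python3 -m pendant '[{"translation":[-3,4,1],"twist":[0,0,0],"grip":-0.57},{"translation":[0,13,0],"twist":[0,0,-0.11],"grip":-0.57},{"translation":[0.7,13,0],"twist":[0,0,-0.11],"grip":-0.57},{"translation":[0.7,13,0],"twist":[0,0,-0.11],"grip":-0.57},{"translation":[0.7,13,0],"twist":[0,0,-0.11],"grip":-0.57},{"translation":[0.7,13,0],"twist":[0,0,-0.11],"grip":-0.57},{"translation":[0.7,13,0],"twist":[0,0,-0.11],"grip":-0.57},{"translation":[0,0,0],"twist":[0,0,0],"grip":-0.57},{"translation":[0,0,0],"twist":[0,0,0],"grip":-0.57},{"translation":[0,0,0],"twist":[0,0,0],"grip":-0.57}]'
cat > k.py <<'E'
from h import *
s=robot.read_state();g=s['tool_pos'];H=np.array([.5408,.1485])
w=g[:2]-H;th=-1.3487-np.arctan2(w[1],w[0]);print('r',np.hypot(*w),'theta tcp',th, 'want jaw',.222-th)
c=-1.3487
for t in (.2,.1,.04,0):
    print(t,end=' ');delta([H[0]+.12*np.cos(c-t),H[1]+.12*np.sin(c-t),.104],.222-t)
E
python3 k.py
```

```text
t: 5.2
tool_pos: [0.5375, 0.0217, 0.1063]
orientation: [2.299, 2.126, 0.019]
force: [-0.2, 0.2, 0.1]
opening: 0.02
r 0.12688022305974045 theta tcp 0.24807018030648864 want jaw -0.02607018030648864
0.2 t 5.2 pos [0.5375 0.0217 0.1063] jaw -0.078 open 0.02 F [-0.2  0.2  0.1] | dT mm [7.3 5.4 2.4] twist [ 0.016 -0.001 -0.1  ] q6 0.02
0.1 t 5.2 pos [0.5375 0.0217 0.1063] jaw -0.078 open 0.02 F [-0.2  0.2  0.1] | dT mm [ 9.1 17.2  2.6] twist [ 0.016 -0.001 -0.2  ] q6 0.02
0.04 t 5.2 pos [0.5375 0.0217 0.1063] jaw -0.078 open 0.02 F [-0.2  0.2  0.1] | dT mm [10.7 24.2  2.7] twist [ 0.016 -0.    -0.26 ] q6 0.02
0 t 5.2 pos [0.5375 0.0217 0.1063] jaw -0.078 open 0.02 F [-0.2  0.2  0.1] | dT mm [12.1 28.8  2.8] twist [ 0.016  0.    -0.3  ] q6 0.02
```

```bash
python3 -m pendant '[{"translation":[4,2,1],"twist":[0.01,0,-0.05],"grip":-0.57},{"translation":[3,3,1],"twist":[0,0,-0.05],"grip":-0.57},{"translation":[1,4,0],"twist":[0,0,-0.05],"grip":-0.57},{"translation":[0,4,0],"twist":[0,0,-0.05],"grip":-0.57},{"translation":[0,0,0],"twist":[0,0,0],"grip":-0.57},{"translation":[0,0,0],"twist":[0,0,0],"grip":-0.57},{"translation":[0,0,0],"twist":[0,0,0],"grip":-0.57},{"translation":[0,0,0],"twist":[0,0,0],"grip":-0.57},{"translation":[0,0,0],"twist":[0,0,0],"grip":-0.57},{"translation":[0,0,0],"twist":[0,0,0],"grip":-0.57}]'; python3 k.py
```

```text
t: 6.2
tool_pos: [0.5472, 0.0303, 0.1046]
orientation: [2.092, 2.341, 0.005]
force: [-0.0, 1.0, -0.0]
opening: 0.0199
r 0.11839514451821932 theta tcp 0.16812637850315326 want jaw 0.05387362149684674
0.2 t 6.2 pos [0.5472 0.0303 0.1046] jaw 0.112 open 0.0199 F [-0.  1. -0.] | dT mm [-1.3 -3.9  0.6] twist [ 0.004 -0.001  0.09 ] q6 -0.15
0.1 t 6.2 pos [0.5472 0.0303 0.1046] jaw 0.112 open 0.0199 F [-0.  1. -0.] | dT mm [-1.8  8.1  0.6] twist [ 0.004 -0.    -0.01 ] q6 -0.15
0.04 t 6.2 pos [0.5472 0.0303 0.1046] jaw 0.112 open 0.0199 F [-0.  1. -0.] | dT mm [-1.5 15.3  0.7] twist [ 0.004 -0.    -0.07 ] q6 -0.15
0 t 6.2 pos [0.5472 0.0303 0.1046] jaw 0.112 open 0.0199 F [-0.  1. -0.] | dT mm [-1.1 20.   0.7] twist [ 0.004 -0.    -0.11 ] q6 -0.15
```

```bash
python3 -m pendant '[{"translation":[-0.5,3,0],"twist":[0,0,-0.03],"grip":-0.57},{"translation":[-0.5,3,0],"twist":[0,0,-0.03],"grip":-0.57},{"translation":[0,3,0],"twist":[0,0,-0.03],"grip":-0.57},{"translation":[0,3,0],"twist":[0,0,-0.02],"grip":-0.57},{"translation":[0,2,0],"twist":[0,0,0],"grip":-0.57},{"translation":[0,2,0],"twist":[0,0,0],"grip":-0.57},{"translation":[0,0,0],"twist":[0,0,0],"grip":-0.57},{"translation":[0,0,0],"twist":[0,0,0],"grip":-0.57},{"translation":[0,0,0],"twist":[0,0,0],"grip":-0.57},{"translation":[0,0,0],"twist":[0,0,0],"grip":-0.57}]'; python3 k.py
```

```text
t: 7.2
tool_pos: [0.5591, 0.0309, 0.1041]
orientation: [-1.942, -2.461, 0.01]
force: [-2.1, -0.2, 2.6]
opening: 0.0199
r 0.11899906705611812 theta tcp 0.06775833854937452 want jaw 0.15424166145062548
0.2 t 7.2 pos [0.5591 0.0309 0.1041] jaw 0.235 open 0.0199 F [-2.1 -0.2  2.6] | dT mm [  1.3 -15.8   0.2] twist [-0.009 -0.     0.213] q6 -0.27
0.1 t 7.2 pos [0.5591 0.0309 0.1041] jaw 0.235 open 0.0199 F [-2.1 -0.2  2.6] | dT mm [-0.6 -3.9  0.1] twist [-0.009 -0.     0.113] q6 -0.27
0.04 t 7.2 pos [0.5591 0.0309 0.1041] jaw 0.235 open 0.0199 F [-2.1 -0.2  2.6] | dT mm [-1.2  3.2  0.1] twist [-0.009 -0.001  0.053] q6 -0.27
0 t 7.2 pos [0.5591 0.0309 0.1041] jaw 0.235 open 0.0199 F [-2.1 -0.2  2.6] | dT mm [-1.4  8.   0. ] twist [-0.009 -0.001  0.013] q6 -0.27
```

```bash
python3 -m pendant '[{"translation":[0,2,0],"twist":[0,0,0],"grip":-0.57},{"translation":[0,2,0],"twist":[0,0,0],"grip":-0.57},{"translation":[0,2,0],"twist":[0,0,0],"grip":-0.57},{"translation":[0,0,0],"twist":[0,0,0],"grip":-0.57},{"translation":[0,0,0],"twist":[0,0,0],"grip":-0.57},{"translation":[0,0,0],"twist":[0,0,0],"grip":-0.57},{"translation":[0,0,0],"twist":[0,0,0],"grip":-0.57},{"translation":[0,0,0],"twist":[0,0,0],"grip":-0.57},{"translation":[0,0,0],"twist":[0,0,0],"grip":-0.57},{"translation":[0,0,0],"twist":[0,0,0],"grip":-0.57}]'; python3 k.py|tail -1
```

```text
t: 8.2
tool_pos: [0.5592, 0.0309, 0.1038]
orientation: [-1.935, -2.455, 0.027]
force: [-3.3, -0.8, 2.7]
opening: 0.0202
0 t 8.2 pos [0.5592 0.0309 0.1038] jaw 0.236 open 0.0202 F [-3.3 -0.8  2.7] | dT mm [-1.3  7.9 -0.4] twist [-0.023 -0.001  0.014] q6 -0.27
```

```bash
python3 -m pendant '[{"translation":[0,4,0],"twist":[0,0,0],"grip":-0.57},{"translation":[0,5,0],"twist":[0,0,0],"grip":-0.57},{"translation":[0,5,0],"twist":[0,0,0],"grip":-0.57},{"translation":[0,5,0],"twist":[0,0,0],"grip":-0.57},{"translation":[0,5,0],"twist":[0,0,0],"grip":-0.57},{"translation":[0,5,0],"twist":[0,0,0],"grip":-0.57},{"translation":[0,5,0],"twist":[0,0,0],"grip":-0.57},{"translation":[0,5,0],"twist":[0,0,0],"grip":-0.57},{"translation":[0,5,0],"twist":[0,0,0],"grip":-0.57},{"translation":[0,5,0],"twist":[0,0,0],"grip":-0.57}]'; python3 k.py|tail -1
```

```text
t: 9.2
tool_pos: [0.572, 0.033, 0.102]
orientation: [-1.902, -2.408, 0.126]
force: [-27.3, -6.1, 20.3]
opening: 0.0289
0 t 9.2 pos [0.572 0.033 0.102] jaw 0.234 open 0.0289 F [-27.3  -6.1  20.3] | dT mm [-0.4 -5.2 -1.5] twist [-0.108 -0.004  0.011] q6 -0.25
```

```bash
python3 -m pendant '[{"translation":[0,-5,0],"twist":[-0.05,0,0],"grip":-0.4},{"translation":[0,-3,0],"twist":[-0.03,0,0],"grip":-0.4},{"translation":[0,0,0],"twist":[0,0,0],"grip":-0.3},{"translation":[0,0,0],"twist":[0,0,0],"grip":-0.3},{"translation":[0,0,0],"twist":[0,0,0],"grip":-0.3},{"translation":[0,0,0],"twist":[0,0,0],"grip":-0.3},{"translation":[0,0,0],"twist":[0,0,0],"grip":-0.3},{"translation":[0,0,0],"twist":[0,0,0],"grip":-0.3},{"translation":[0,0,0],"twist":[0,0,0],"grip":-0.3},{"translation":[0,0,0],"twist":[0,0,0],"grip":-0.3}]'; python3 k.py|tail -1
```

```text
t: 10.2
tool_pos: [0.566, 0.0318, 0.1017]
orientation: [-1.934, -2.449, 0.029]
force: [0.3, -0.4, -0.9]
opening: 0.0326
0 t 10.2 pos [0.566  0.0318 0.1017] jaw 0.234 open 0.0326 F [ 0.3 -0.4 -0.9] | dT mm [-0.6  1.1 -2.4] twist [-0.028 -0.005  0.012] q6 -0.27
```

```bash
python3 -m pendant '[{"translation":[0,0,-20],"twist":[-0.02,0,0],"grip":-0.3},{"translation":[0,0,-35],"twist":[0,0,0],"grip":-0.3},{"translation":[0,0,-35],"twist":[0,0,0],"grip":-0.3},{"translation":[0,-10,-35],"twist":[0,0,0],"grip":0.2},{"translation":[20,-10,-25],"twist":[0,0,0],"grip":0.2},{"translation":[20,-10,0],"twist":[0,0,0],"grip":0.2},{"translation":[0,0,0],"twist":[0,0,0],"grip":0.2},{"translation":[0,0,0],"twist":[0,0,0],"grip":0.2},{"translation":[0,0,0],"twist":[0,0,0],"grip":0.2},{"translation":[0,0,0],"twist":[0,0,0],"grip":0.2}]'
python3 - <<'E'
from h import *
delta([.5,.08,.25],.222)
i,p,d=snap("wrist","pics/w3.png");np.savez("w3.npz",p=p,d=d,M=i['cam_to_world'])
v,u=np.mgrid[0:480,0:640];W=world(i,u,v,d)
def m(n,z,c,r):
    k=(abs(W[...,2]-z)<.004)&(np.hypot(W[...,0]-c[0],W[...,1]-c[1])<r)&(d>0)
    if k.sum()<5: print(n,'none');return
    (a,b),rr=cv2.minEnclosingCircle(np.stack([u[k],v[k]],1).astype(np.int32));print(n,k.sum(),(a,b),rr,np.round(onplane(i,a,b,z),4));return onplane(i,a,b,z)
h=m("hinge",.102,(.54,.149),.03);k=m("knob",.128,(.567,.0315),.03);
w=(k-h)[:2];print(np.hypot(*w),'theta',-1.3487-np.arctan2(w[1],w[0]))
E
```

```text
t: 11.2
tool_pos: [0.5275, 0.063, 0.2564]
orientation: [-1.942, -2.456, 0.007]
force: [0.2, 0.6, -0.4]
opening: 0.0557
t 11.2 pos [0.5275 0.063  0.2564] jaw 0.232 open 0.0557 F [ 0.2  0.6 -0.4] | dT mm [ 22.9 -22.8   6.8] twist [-0.01  -0.005  0.01 ] q6 -0.21
hinge 474 (369.0, 118.0) 12.530064582824707 [0.541  0.1491 0.102 ]
knob 334 (364.73529052734375, 284.3676452636719) 10.393786430358887 [0.566  0.0332 0.128 ]
0.11857132062996488 theta 0.009397446447698021
```

View pics/w3.png

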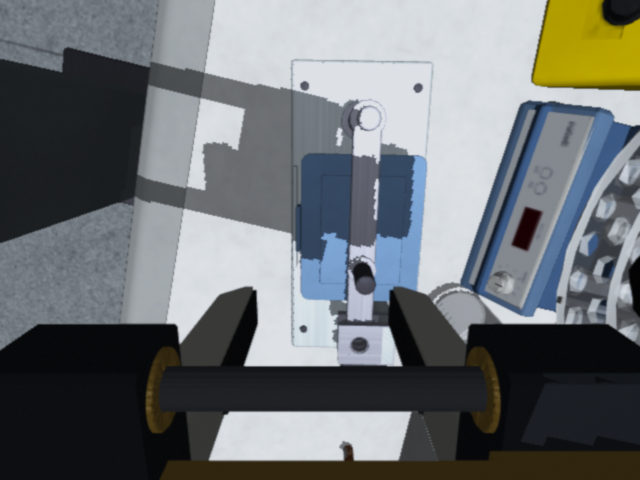

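The bar is home: the knob (364,284) and bar run straight to the catch, whose hole is at (360,344), and theta is about 0.01. Next, the slim pin.

```bash
python3 -c "
from h import *
i=robot.camera_info('wrist');print(onplane(i,360.,344.,.1))
delta([.4743,-.3155,.23],.1)"
```

```text
[ 0.58059924 -0.02882856  0.1       ]
t 11.25 pos [0.5275 0.0629 0.2562] jaw 0.232 open 0.0561 F [ 0.1  0.5 -1.7] | dT mm [-356.2 -138.5   25.7] twist [-0.011 -0.005  0.132] q6 -0.21
```

```bash
python3 -m pendant '[{"translation":[-40,-15,0],"twist":[0,0,0],"grip":0.2},{"translation":[-45,-17,0],"twist":[0,0,0],"grip":0.2},{"translation":[-45,-17,0],"twist":[0,0,0],"grip":0.2},{"translation":[-45,-17,0],"twist":[0,0,0],"grip":0.2},{"translation":[-45,-17,0],"twist":[0,0,0],"grip":0.2},{"translation":[-45,-17,0],"twist":[0,0,0],"grip":0.2},{"translation":[-45,-17,0],"twist":[0,0,0],"grip":0.2},{"translation":[-40,-15,0],"twist":[0,0,0],"grip":0.2},{"translation":[0,0,10],"twist":[-0.01,0,0.1],"grip":0.2},{"translation":[0,0,0],"twist":[0,0,0],"grip":0.2}]'; python3 -c "
from h import *
delta([.4743,-.3155,.23],.1)"
```

```text
t: 12.25
tool_pos: [0.4746, -0.3246, 0.2368]
orientation: [-2.064, -2.349, 0.001]
force: [-0.7, 0.1, -0.2]
opening: 0.0557
t 12.25 pos [ 0.4746 -0.3246  0.2368] jaw 0.129 open 0.0557 F [-0.7  0.1 -0.2] | dT mm [9.  0.9 6.9] twist [-0.01  -0.011  0.029] q6 -0.82
```

```bash
cat > m.py <<'E'
from h import *
def seg(i,d,items):
    v,u=np.mgrid[0:480,0:640];W=world(i,u,v,d);o={}
    for n,z,c,r,t in items:
        k=(abs(W[...,2]-z)<t)&(np.hypot(W[...,0]-c[0],W[...,1]-c[1])<r)&(d>0)
        if k.sum()<5: print(n,'none');continue
        (a,b),rr=cv2.minEnclosingCircle(np.stack([u[k],v[k]],1).astype(np.int32))
        o[n]=onplane(i,a,b,z);print(n,k.sum(),(round(a,1),round(b,1)),'diam mm',round(2000*np.linalg.norm(onplane(i,a+rr,b,z)-o[n]),1),np.round(o[n],4))
    return o
E
python3 - <<'E'
from m import *
i,p,d=snap("wrist","pics/w4.png")
seg(i,d,[("slim",.108,(.4743,-.3155),.03,.004),("thick",.108,(.48,-.375),.03,.004)])
E
```

```text
slim 578 (325.0, 221.5) diam mm 19.6 [ 0.4745 -0.3142  0.108 ]
thick 988 (322.9, 299.5) diam mm 27.3 [ 0.4807 -0.3733  0.108 ]
```

View pics/w4.png

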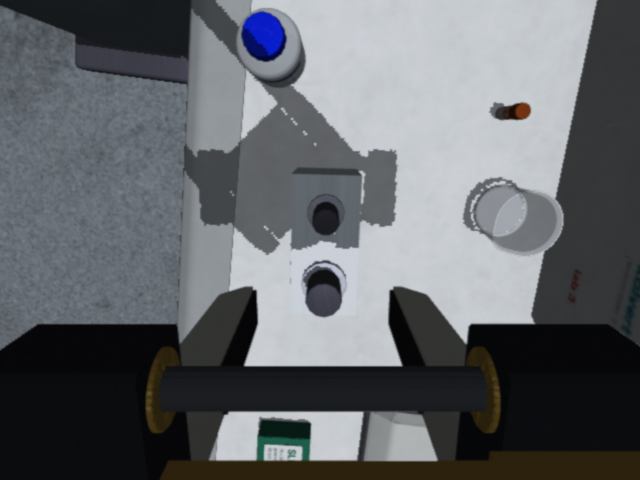

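The slim pin top is at (325,221), 19.6 mm in diameter; the thick one is at (323,299), 27 mm.

```bash
python3 -m pendant '[{"translation":[6,1,10],"twist":[-0.01,-0.01,0.03],"grip":0.2},{"translation":[4,0,20],"twist":[0,0,0],"grip":0.2},{"translation":[0,0,35],"twist":[0,0,0],"grip":0.2},{"translation":[0,0,25],"twist":[0,0,0],"grip":0.2},{"translation":[0,0,0],"twist":[0,0,0],"grip":0.2},{"translation":[0,0,0],"twist":[0,0,0],"grip":0.2},{"translation":[0,0,0],"twist":[0,0,0],"grip":0.2},{"translation":[0,0,0],"twist":[0,0,0],"grip":0.2},{"translation":[0,0,0],"twist":[0,0,0],"grip":0.2},{"translation":[0,0,0],"twist":[0,0,0],"grip":0.2}]'; python3 -c "
from h import *
delta([.4745,-.3145,.078],.1)"
```

```text
t: 13.3
tool_pos: [0.4802, -0.3124, 0.1548]
orientation: [2.07, 2.349, -0.0]
force: [-0.6, -0.2, 0.4]
opening: 0.056
t 13.3 pos [ 0.4802 -0.3124  0.1548] jaw 0.126 open 0.056 F [-0.6 -0.2  0.4] | dT mm [-0.7 -6.4 76.8] twist [0.007 0.008 0.026] q6 -0.79
```

```bash
python3 -m pendant '[{"translation":[-1,-6,0],"twist":[0.007,0.008,0.02],"grip":0.2},{"translation":[0,0,20],"twist":[0,0,0],"grip":0.2},{"translation":[0,0,15],"twist":[0,0,0],"grip":0.2},{"translation":[0,0,0],"twist":[0,0,0],"grip":0.2},{"translation":[0,0,0],"twist":[0,0,0],"grip":0.2},{"translation":[0,0,0],"twist":[0,0,0],"grip":0.2},{"translation":[0,0,0],"twist":[0,0,0],"grip":0.2},{"translation":[0,0,0],"twist":[0,0,0],"grip":0.2},{"translation":[0,0,0],"twist":[0,0,0],"grip":0.2},{"translation":[0,0,0],"twist":[0,0,0],"grip":0.2}]'; python3 -c "
from h import *
delta([.4745,-.3145,.078],.1)"
```

```text
t: 14.3
tool_pos: [0.4748, -0.3166, 0.1231]
orientation: [2.103, 2.328, -0.0]
force: [-0.2, -1.0, 0.4]
opening: 0.0558
t 14.3 pos [ 0.4748 -0.3166  0.1231] jaw 0.101 open 0.0558 F [-0.2 -1.   0.4] | dT mm [ 2.3 -0.2 45.1] twist [0.003 0.003 0.001] q6 -0.78
```

```bash
python3 -m pendant '[{"translation":[2,0,15],"twist":[0.003,0.003,0],"grip":0.2},{"translation":[0,0,15],"twist":[0,0,0],"grip":0.2},{"translation":[0,0,14],"twist":[0,0,0],"grip":0.2},{"translation":[0,0,0],"twist":[0,0,0],"grip":0.2},{"translation":[0,0,0],"twist":[0,0,0],"grip":-0.2},{"translation":[0,0,0],"twist":[0,0,0],"grip":-0.4},{"translation":[0,0,0],"twist":[0,0,0],"grip":-1},{"translation":[0,0,0],"twist":[0,0,0],"grip":-1},{"translation":[0,0,0],"twist":[0,0,0],"grip":-1},{"translation":[0,0,0],"twist":[0,0,0],"grip":-1}]' 30; python3 -c "
from h import *
delta([.4745,-.3145,.078],.1)"
```

```text
t: 15.3
tool_pos: [0.4743, -0.3142, 0.0747]
orientation: [-2.105, -2.33, 0.001]
force: [1.0, -1.0, -0.8]
opening: 0.0194
t 15.3 pos [ 0.4743 -0.3142  0.0747] jaw 0.102 open 0.0194 F [ 1.  -1.  -0.8] | dT mm [-0.4  0.1 -3.3] twist [-0.001 -0.001  0.002] q6 -0.78
```

```bash
python3 -m pendant '[{"translation":[0,0,-15],"twist":[0,0,0],"grip":-1},{"translation":[0,0,-30],"twist":[0,0,0],"grip":-1},{"translation":[0,0,-35],"twist":[0,0,0],"grip":-1},{"translation":[0,0,-35],"twist":[0,0,0],"grip":-1},{"translation":[0,0,-20],"twist":[0,0,0],"grip":-1},{"translation":[0,0,0],"twist":[0,0,0],"grip":-1},{"translation":[20,5,0],"twist":[0,0,0],"grip":-1},{"translation":[30,9,0],"twist":[0,0,0],"grip":-1},{"translation":[35,11,0],"twist":[0,0,0],"grip":-1},{"translation":[35,11,0],"twist":[0,0,0],"grip":-1}]'; python3 -c "
from h import *
delta([.5808,-.0295,.205],.1)"
```

```text
t: 16.3
tool_pos: [0.4966, -0.1914, 0.2184]
orientation: [2.114, 2.323, -0.003]
force: [-0.1, -0.5, -1.4]
opening: 0.0195
t 16.3 pos [ 0.4966 -0.1914  0.2184] jaw 0.094 open 0.0195 F [-0.1 -0.5 -1.4] | dT mm [153.3  99.1  13. ] twist [-0.001  0.001 -0.006] q6 -0.56
```

```bash
python3 -m pendant '[{"translation":[35,23,0],"twist":[0,0,0],"grip":-1},{"translation":[35,23,0],"twist":[0,0,0],"grip":-1},{"translation":[30,20,0],"twist":[0,0,0],"grip":-1},{"translation":[20,13,0],"twist":[0,0,0],"grip":-1},{"translation":[10,8,0],"twist":[0,0,0],"grip":-1},{"translation":[5,4,0],"twist":[0,0,0],"grip":-1},{"translation":[0,0,0],"twist":[0,0,0],"grip":-1},{"translation":[0,0,0],"twist":[0,0,0],"grip":-1},{"translation":[0,0,0],"twist":[0,0,0],"grip":-1},{"translation":[0,0,0],"twist":[0,0,0],"grip":-1}]'; python3 -c "
from h import *
delta([.5808,-.0295,.205],.1)"
```

```text
t: 17.3
tool_pos: [0.5726, -0.0408, 0.2116]
orientation: [-2.109, -2.319, 0.01]
force: [0.1, 1.1, 0.1]
opening: 0.0192
t 17.3 pos [ 0.5726 -0.0408  0.2116] jaw 0.095 open 0.0192 F [0.1 1.1 0.1] | dT mm [10.5  9.3  6.5] twist [-0.01  -0.001 -0.005] q6 -0.25
```

```bash
python3 -m pendant '[{"translation":[6,5,5],"twist":[-0.01,0,0],"grip":-1},{"translation":[5,4,5],"twist":[0,0,0],"grip":-1},{"translation":[0,0,6],"twist":[0,0,0],"grip":-1},{"translation":[0,0,4],"twist":[0,0,0],"grip":-1},{"translation":[0,0,0],"twist":[0,0,0],"grip":-1},{"translation":[0,0,0],"twist":[0,0,0],"grip":-1},{"translation":[0,0,0],"twist":[0,0,0],"grip":-1},{"translation":[0,0,0],"twist":[0,0,0],"grip":-1},{"translation":[0,0,0],"twist":[0,0,0],"grip":-1},{"translation":[0,0,0],"twist":[0,0,0],"grip":-1}]'
python3 - <<'E'
from h import *
delta([.5811,-.0296,.18],.1)
i,p,d=snap("wrist","pics/w5.png");np.savez("w5.npz",p=p,d=d,M=i['cam_to_world'])
cv2.imwrite("pics/w5c.png",cv2.resize(p[150:350,220:420,::-1],None,fx=3,fy=3,interpolation=cv2.INTER_CUBIC))
E
```

```text
t: 18.3
tool_pos: [0.5809, -0.0294, 0.1899]
orientation: [2.115, 2.322, 0.002]
force: [-0.4, -0.8, -0.1]
opening: 0.0195
t 18.3 pos [ 0.5809 -0.0294  0.1899] jaw 0.093 open 0.0195 F [-0.4 -0.8 -0.1] | dT mm [-0.2  0.2  9.9] twist [ 0.001 -0.001 -0.007] q6 -0.23
```

View pics/w5c.png

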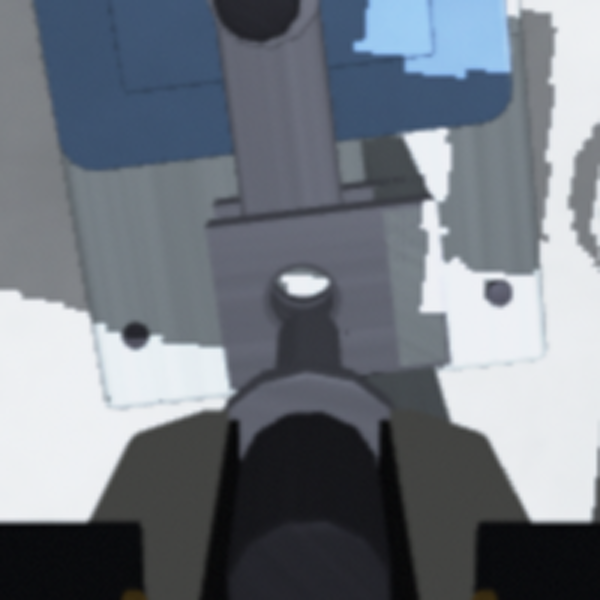

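Run:
```python
from h import *
i=robot.camera_info("wrist");M=np.array(i['cam_to_world']);f=foc(i)
print('hole',onplane(i,220+303/3-.33,150+290/3-.33,.1))
s=robot.read_state();R=Ro.from_rotvec(s['orientation']).as_matrix()
for dz in(.0687,.0647,.009):
    P=s['tool_pos']+R@[0,0,dz];c=np.linalg.inv(M)@np.append(P,1)
    u,v=i['cx']-f*c[0]/c[2],i['cy']+f*c[1]/c[2];print(dz,P,'crop',(u-220+.33)*3,(v-150+.33)*3)
print(R[:,1])
```

```text
hole [ 0.58049081 -0.0278924   0.1       ]
0.0687 [ 0.58100887 -0.02939572  0.1212477 ] crop 304.6896053411112 327.4149388428093
0.0647 [ 0.58100306 -0.02939827  0.12524769] crop 304.6331543131295 333.7080004266715
0.009 [ 0.58092207 -0.02943385  0.18094762] crop 303.6054095124598 448.2791881330993
[0.99568207 0.09281669 0.00150699]
```

```bash
python3 -m pendant '[{"translation":[1,-1,4],"twist":[0,0,0],"grip":-1},{"translation":[0,0,5],"twist":[0,0,0],"grip":-1},{"translation":[0,0,5],"twist":[0,0,0],"grip":-1},{"translation":[0,0,3],"twist":[0,0,0],"grip":-1},{"translation":[0,0,0],"twist":[0,0,0],"grip":-1},{"translation":[0,0,0],"twist":[0,0,0],"grip":-1},{"translation":[0,0,0],"twist":[0,0,0],"grip":-1},{"translation":[0,0,0],"twist":[0,0,0],"grip":-1},{"translation":[0,0,0],"twist":[0,0,0],"grip":-1},{"translation":[0,0,0],"twist":[0,0,0],"grip":-1}]'
python3 - <<'E'
from h import *
delta([.5803,-.0284,.16],.1)
i,p,d=snap("wrist")
cv2.imwrite("pics/w6c.png",cv2.resize(p[150:350,220:420,::-1],None,fx=3,fy=3,interpolation=cv2.INTER_CUBIC))
E
```

```text
t: 19.35
tool_pos: [0.5797, -0.0285, 0.1713]
orientation: [2.116, 2.322, 0.002]
force: [-0.1, -0.6, -0.1]
opening: 0.0194
t 19.35 pos [ 0.5797 -0.0285  0.1713] jaw 0.093 open 0.0194 F [-0.1 -0.6 -0.1] | dT mm [-0.   0.6 11.3] twist [ 0.001 -0.001 -0.007] q6 -0.23
```

View pics/w6c.png

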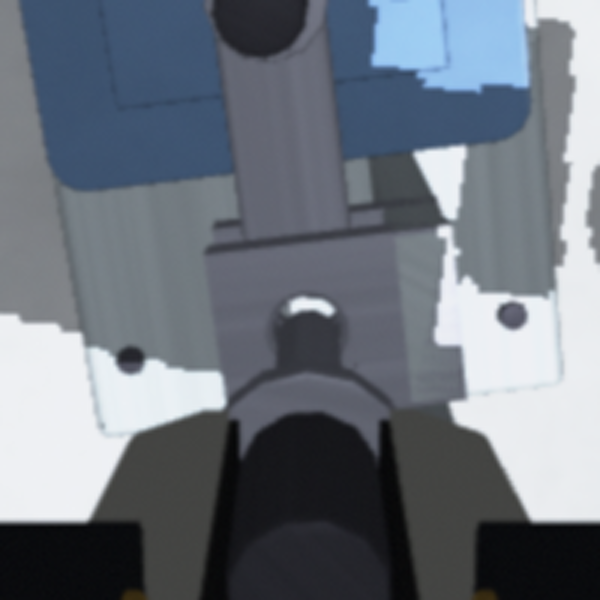

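Laterally the pin (crop 308) is in line with the hole (308), and the tip is just over the mouth. Going down in small steps.

```bash
python3 -m pendant '[{"translation":[0,0,3],"twist":[0,0,0],"grip":-1},{"translation":[0,0,3],"twist":[0,0,0],"grip":-1},{"translation":[0,0,3],"twist":[0,0,0],"grip":-1},{"translation":[0,0,3],"twist":[0,0,0],"grip":-1},{"translation":[0,0,0],"twist":[0,0,0],"grip":-1},{"translation":[0,0,0],"twist":[0,0,0],"grip":-1},{"translation":[0,0,0],"twist":[0,0,0],"grip":-1},{"translation":[0,0,0],"twist":[0,0,0],"grip":-1},{"translation":[0,0,0],"twist":[0,0,0],"grip":-1},{"translation":[0,0,0],"twist":[0,0,0],"grip":-1}]'; python3 -c "
from h import *
delta([.5803,-.0284,.109],.093);print(robot.read_state()['wrist_torque'])"
```

```text
t: 20.4
tool_pos: [0.5802, -0.0279, 0.1605]
orientation: [2.11, 2.324, 0.003]
force: [-1.8, 1.8, 1.2]
opening: 0.0194
t 20.4 pos [ 0.5802 -0.0279  0.1605] jaw 0.097 open 0.0194 F [-1.8  1.8  1.2] | dT mm [-0.5 -0.2 51.5] twist [0.003 0.001 0.004] q6 -0.23
[-0.52821255  0.17032764  0.4831479 ]
```

```bash
python3 -m pendant '[{"translation":[0.6,-0.6,3],"twist":[0,0,0],"grip":-1},{"translation":[0,0,4],"twist":[0,0,0],"grip":-1},{"translation":[0,0,4],"twist":[0,0,0],"grip":-1},{"translation":[0,0,4],"twist":[0,0,0],"grip":-1},{"translation":[0,0,4],"twist":[0,0,0],"grip":-1},{"translation":[0,0,0],"twist":[0,0,0],"grip":-1},{"translation":[0,0,0],"twist":[0,0,0],"grip":-1},{"translation":[0,0,0],"twist":[0,0,0],"grip":-1},{"translation":[0,0,0],"twist":[0,0,0],"grip":-1},{"translation":[0,0,0],"twist":[0,0,0],"grip":-1}]'; python3 -c "
from h import *
delta([.5803,-.0284,.109],.093);print(robot.read_state()['wrist_torque'])"
```

```text
t: 21.4
tool_pos: [0.5799, -0.0276, 0.1441]
orientation: [2.105, 2.324, 0.002]
force: [-0.9, 1.5, 1.6]
opening: 0.0195
t 21.4 pos [ 0.5799 -0.0276  0.1441] jaw 0.099 open 0.0195 F [-0.9  1.5  1.6] | dT mm [-0.7  0.2 35.1] twist [0.005 0.003 0.006] q6 -0.23
[-0.77140369  0.22816998  0.55184002]
```

```bash
python3 -m pendant '[{"translation":[0.4,0,4],"twist":[0,0,0],"grip":-1},{"translation":[0,0,5],"twist":[0,0,0],"grip":-1},{"translation":[0,0,5],"twist":[0,0,0],"grip":-1},{"translation":[0,0,5],"twist":[0,0,0],"grip":-1},{"translation":[0,0,5],"twist":[0,0,0],"grip":-1},{"translation":[0,0,5],"twist":[0,0,0],"grip":-1},{"translation":[0,0,0],"twist":[0,0,0],"grip":-1},{"translation":[0,0,0],"twist":[0,0,0],"grip":-1},{"translation":[0,0,0],"twist":[0,0,0],"grip":-1},{"translation":[0,0,0],"twist":[0,0,0],"grip":-1}]'; python3 -c "
from h import *
delta([.5803,-.0284,.109],.093);print(robot.read_state()['wrist_torque'])"
```

```text
t: 22.4
tool_pos: [0.5799, -0.028, 0.12]
orientation: [2.1, 2.325, -0.0]
force: [-1.8, 1.4, 2.4]
opening: 0.0193
t 22.4 pos [ 0.5799 -0.028   0.12  ] jaw 0.101 open 0.0193 F [-1.8  1.4  2.4] | dT mm [-0.4  0.3 11. ] twist [0.006 0.006 0.008] q6 -0.23
[-0.97439535  0.21072744  0.59475941]
```

```bash
python3 -m pendant '[{"translation":[0,0,3],"twist":[0,0,0],"grip":-1},{"translation":[0,0,3],"twist":[0,0,0],"grip":-1},{"translation":[0,0,3],"twist":[0,0,0],"grip":-1},{"translation":[0,0,3],"twist":[0,0,0],"grip":-1},{"translation":[0,0,3],"twist":[0,0,0],"grip":-1},{"translation":[0,0,0],"twist":[0,0,0],"grip":-1},{"translation":[0,0,0],"twist":[0,0,0],"grip":-1},{"translation":[0,0,0],"twist":[0,0,0],"grip":-1},{"translation":[0,0,0],"twist":[0,0,0],"grip":-1},{"translation":[0,0,0],"twist":[0,0,0],"grip":-1}]'; python3 -c "
from h import *
delta([.5803,-.0284,.109],.093);print(robot.read_state()['wrist_torque'])"
```

```text
t: 23.4
tool_pos: [0.5801, -0.0282, 0.1105]
orientation: [2.098, 2.325, -0.001]
force: [-2.8, 1.1, 1.3]
opening: 0.0191
t 23.4 pos [ 0.5801 -0.0282  0.1105] jaw 0.103 open 0.0191 F [-2.8  1.1  1.3] | dT mm [-0.2  0.2  1.5] twist [0.006 0.008 0.01 ] q6 -0.23
[-1.04016699  0.21176958  0.7473127 ]
```

```bash
python3 -m pendant '[{"translation":[0,0,2],"twist":[0,0,0],"grip":-1},{"translation":[0,0,2],"twist":[0,0,0],"grip":-1},{"translation":[0,0,0],"twist":[0,0,0],"grip":-1},{"translation":[0,0,0],"twist":[0,0,0],"grip":-0.4},{"translation":[0,0,0],"twist":[0,0,0],"grip":-0.3},{"translation":[0,0,0],"twist":[0,0,0],"grip":-0.2},{"translation":[0,0,0],"twist":[0,0,0],"grip":-0.1},{"translation":[0,0,0],"twist":[0,0,0],"grip":0},{"translation":[0,0,0],"twist":[0,0,0],"grip":0},{"translation":[0,0,0],"twist":[0,0,0],"grip":0}]'; python3 -c "
from h import *
delta([.5803,-.0284,.109],.093)"
```

```text
t: 24.4
tool_pos: [0.5809, -0.0275, 0.108]
orientation: [2.102, 2.323, 0.004]
force: [0.1, 1.3, 0.9]
opening: 0.0464
t 24.4 pos [ 0.5809 -0.0275  0.108 ] jaw 0.1 open 0.0464 F [0.1 1.3 0.9] | dT mm [-0.9 -0.7 -1. ] twist [0.008 0.005 0.007] q6 -0.23
```

```bash
python3 -m pendant '[{"translation":[0,0,-15],"twist":[0,0,0],"grip":0},{"translation":[0,0,-30],"twist":[0,0,0],"grip":0},{"translation":[0,0,-35],"twist":[0,0,0],"grip":0},{"translation":[0,0,-35],"twist":[0,0,0],"grip":0},{"translation":[-20,0,-20],"twist":[0,0,0],"grip":0},{"translation":[-20,0,0],"twist":[0,0,0],"grip":0},{"translation":[0,0,0],"twist":[0,0,0],"grip":0},{"translation":[0,0,0],"twist":[0,0,0],"grip":0},{"translation":[0,0,0],"twist":[0,0,0],"grip":0},{"translation":[0,0,0],"twist":[0,0,0],"grip":0}]'
python3 - <<'E'
from m import *
delta([.5803,-.0284,.109],.093)
i,p,d=snap("wrist","pics/w7.png")
o=seg(i,d,[("pin",.142,(.5803,-.0284),.03,.005),("knob",.128,(.567,.0315),.03,.004),("hinge",.102,(.541,.149),.03,.004),("collar",.106,(.5803,-.0284),.025,.003)])
v,u=np.mgrid[0:480,0:640];W=world(i,u,v,d)
for n,c,r in(("pin",(.5803,-.0284),.008),):
    k=(np.hypot(W[...,0]-c[0],W[...,1]-c[1])<r)&(W[...,2]>.12)&(W[...,2]<.18);print('pin top z',np.median(W[k][:,2]))
k=(np.hypot(W[...,0]-.5803,W[...,1]+.0284)<.016)&(W[...,2]>.102)&(W[...,2]<.125);print('collar z',np.percentile(W[k][:,2],[5,50,95]),k.sum())
E
```

```text
t: 25.4
tool_pos: [0.5834, -0.0681, 0.2568]
orientation: [2.1, 2.317, 0.005]
force: [0.3, 0.3, 0.9]
opening: 0.0468
t 25.4 pos [ 0.5834 -0.0681  0.2568] jaw 0.098 open 0.0468 F [0.3 0.3 0.9] | dT mm [ 41.   -1.  147.5] twist [0.012 0.008 0.005] q6 -0.3
pin 684 (321.0, 180.1) diam mm 19.7 [ 0.5808 -0.0291  0.142 ]
knob 473 (308.5, 81.6) diam mm 16.5 [0.5668 0.0319 0.128 ]
hinge none
collar 468 (320.1, 173.9) diam mm 29.6 [ 0.5804 -0.0292  0.106 ]
pin top z 0.14103415971021221
collar z [0.1036758  0.1050948  0.11540921] 516
```

View pics/w7.png

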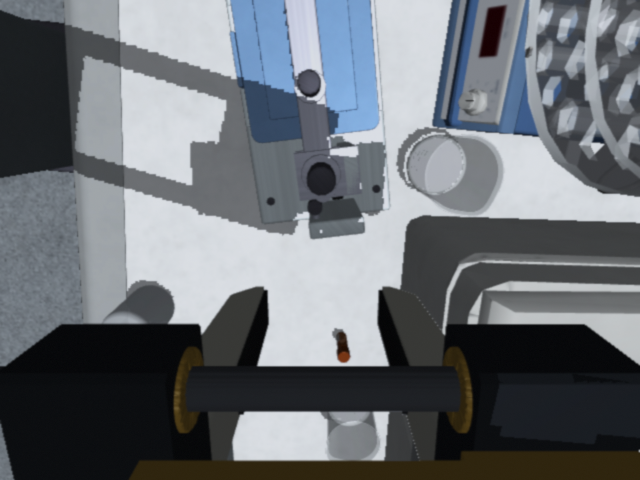

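The pin stands in the catch at (321,178). Its top is at 141 mm and its collar top at 105 mm, which means it is seated flat to within about 1 mm. The bar is home and the gripper is clear.

```bash
python3 -c "
from plant import robot
print(robot.close_job())"
```

```text
the job is handed in; nothing more can be done
None
```

The box is locked in its dock. The bar is snapped home in the catch and the slim pin is through the hole. I let go of everything and handed the job in at about 25.5 s of the 64 s allowed.

- **Bar:** I caged the knob loosely between the fingers and swung the bar past the roller. The last reading while pushing was about 28 N sideways (34 N with the vertical part). That is above the 20 N where the buffer starts to yield and below the 50 N ramming limit. Force was only read at the end of each one-second move, so a brief higher peak can't be ruled out. After I backed off, the bar measured about 0.01 rad, which is 0 within the measuring error.
- **Pin:** I told the slim pin from the thick one by its 19.6 mm grip against 27 mm. It went in with no more than about 3 N on any axis. Afterwards its top measured 141 mm and its collar top 105 mm, against 142 and 106 mm expected. That fits the collar sitting flat, within the camera's 2 mm calibration.
- **Not checked at the end:** I left the thick pin and the other things alone, but didn't take a last picture of all of them. The hinge was out of the final view, so the bar angle was not measured again after the pin went in. The knob was within 2 mm of its earlier position.

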